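# Count three ceramic balls into the order box

### The arm

A 6-joint arm with a two-finger parallel gripper is mounted at the origin on the work surface. World frame = base frame: x ahead of the robot, y to its left, z up, the work surface at z = 0. Lengths are in m, angles in rad, forces in N, time in s.
With the tool pointing down it reaches from about 0.35 to 0.775 m from the base axis. Payload 5.5 kg.
Tool frame: the origin (TCP) lies midway between the tips of the shut fingers; the grasp point (between the pads) lies grip_point_offset behind it (grip_point_offset is the distance from the TCP to the grasp point, in m); z points along the fingers, y is the direction in which the jaws open and shut (so a half turn about z gives the same grasp; the last joint's range is limited). The gripper opens to 85 mm and grips with 20 to 120 N. Pads are 22 mm wide; open, the fingers measure 114 mm over their backs; the gripper's body (76 mm by 85 mm) begins 54 mm behind the grasp point. The pads swing forward as they close: fully open they stand 13 mm farther back than shut.
Start: joints at [-0.14, 0.313, 0.046, 1.304, 0, 1.431], TCP at [0.575, -0, 0.231] pointing down, gripper open.
Joint ranges: [-2.76, 2.76], [-0.86, 1.69], [-1.03, 1.26], [-2.2, 2.34], [-1.47, 1.5], [-3.14, 3.14]. Speed limits (rad/s): [2.57, 2.57, 3.14, 3.14, 3.14, 3.14].

### API

Orientations are given as a unit quaternion [w, x, y, z].
In Python, from workcell import * gives the robot as it stands.
- The arm moves only by the tool send_rows, never from a script. Its argument "series" is one flat list of numbers, 7 for each row, row after row: the shift along the tool's x, y, z in cm, then the turn, a rotation vector about the tool's x, y, z in degrees, then the opening, from 0 (shut) to 1 (fully open). A call has 1 to 10 rows; each row is the pose to reach, as a shift and turn from the pose commanded when the call began, along the tool's axes at that moment; what a row does not reach only later rows make up. A row lasts 1/12 s, in which the tool goes at most 41.7 mm and 7.16 degrees, less where a joint would pass 70% of its speed; a pose out of reach is approached as far as the arm can. A call with a gripper value outside its range is refused whole. The fingers move at their own pace and stop on an object; "newtons" is the grip in N (left out, the last holds). Time passes only in rows, so rows that repeat a pose let the fingers close. It gives the time, the measured TCP pose, the force and the opening at its end, in the units of the state.
- get_state(): the state, without advancing time (a new reading comes with each control period).
- read_camera(name): name is "scene" or "side" or "wrist"; returns the picture (420x560x3 uint8, blue, green, red); there is no depth.
- camera_info(name): a dict with "K" (3x3 intrinsics, pixels), "xyz" and "attitude" of the camera in the world. Camera axes: x right, y down, z forward; pixel columns grow to the right and rows downward; lengths in m; the calibration is good to about 2 mm. A picture is of the moment at which its call begins: read the wrist's pose just before it. camera_info takes no time and is no camera call; for the wrist camera it gives the pose at the moment of the call.
- hand_in(): hands the job in, once; it reports no verdict.
Trained networks look in the newest picture that a camera, given by its name, has taken for a name from the list of things; names that differ only in an ending like _2 or _b are one class to them, and where a whole thing is asked for, a point or a joint stands for the part that bears it (a point fixed in the world has none). Each returns a list of dicts, best first, with "p" (0 to 1); they miss things now and then, are a little off and sometimes report something else, mostly with a low value. They report only what shows in the picture. A call takes as long as a camera call. They do not tell look-alikes from the thing itself.
- silhouettes(camera, label): "pixels" (420x560 bool, what is visible of it) and "box" ([left, top, width, height] in pixels, round what is visible of it).
The state is a dict: "clock": time; "joint_pos": joint angles; "qvel": joint speeds; "tau": joint torques, N m; "tcp_pos": TCP position; "orientation": TCP orientation; "wrist_force": force on the tool from outside, world axes, zero at the start; "ft_torque": the same for the moment, N m; "finger_gap": finger opening in m.
Only numpy, scipy, OpenCV 4.12 (cv2) and the standard library are available. Lean on these libraries where they do the work, as an engineer would, in place of code of your own. Each camera call takes 0.05 s, during which the arm holds its last target. There are 200 camera calls.

### The job

Pinch the two tabs of the order box's cover together, lift the cover off and lay it flat on the rubber mat with its tabs up. Then take the tipping cup by its crossbar and tip it slowly over the box until exactly three of its five ceramic balls have dropped in, and stand the cup back upright where it stood with the other two balls still in it. Leave the other things on the counter alone.

Things in the scene. Friction and masses are not known exactly. Their poses are not given: they have to be found in the camera images.
- order_box: black open box fixed to the counter, 130 x 130 mm outside, 60 mm high, walls and floor 5 mm. Origin: centre of its underside, z up. Along its two y sides an inward lip (10 mm wide, 6 mm thick, at the top) leaves an opening of 120 (x) by 100 mm (y). The cover starts snapped on it. It stands on the robot's left or right, the cup on the other side
- box_floor (a point): centre of the box's inner floor, 5 mm above the counter
- cover: grey snap-fit cover, plate 130 x 130 x 4 mm, about 150 g with its tabs. Origin: centre of the plate's underside (60 mm above the counter while on the box), z up. Skirts reach 16 mm below the plate, so that laid flat on the mat its origin is 19 mm above the counter. Bolts worked by the tabs hold it under the box's lips; with the tabs pinched it lifts straight up
- tabs (a point): midpoint between the cover's two upright black tabs, 28 mm above the cover's origin, same axes. Each tab is 28 mm wide (x), 8 mm thick (y), its top 42 mm above the cover's origin; outer faces at y = +27 and -27 mm. Pinched along y each slides in 9 mm to a stop (spring 4 N at first, 10 N fully in, per tab): 36 mm over the outer faces when freed
- mat: black rubber mat, 160 x 160 x 3 mm, fixed flat on the counter near the middle. Origin: centre of its underside
- cup: aluminium tipping cup: a straight open-topped trough 208 mm long (x), 45 mm wide, 44 mm high, about 200 g empty. Origin: on its flat underside below the crossbar, z up; open mouth at -x, rear closed. Its 39 mm wide channel holds five balls in single file, each in a V pocket of the floor, 40 mm apart. Tipped mouth-down, they roll out one by one: none before 18 degrees, the third before 45, each at 5 or more degrees beyond the last
- cup_bar (a point): centre of the cup's black crossbar handle, 90 mm above the cup's origin, same axes: 14 mm thick (x), 53 mm long (y), 36 mm high, carried by two side posts. Pinch it across x from above; the balls end 55 mm above the cup's origin
- cup_lip (a point): middle of the floor's end at the mouth, at x = -97, z = 16 mm in the cup: the balls leave here, the first slowly (it lands about 20 mm beyond), the later ones faster (up to 80 mm beyond)
- ball1: glazed white ceramic ball, 36 mm across, about 65 g (0.64 N), in the cup, nearest its mouth (leaves first); origin at its centre. All five balls are alike
- ball2: glazed white ceramic ball, 36 mm across, about 65 g (0.64 N), second from the cup's mouth; origin at its centre. All five balls are alike
- ball3: glazed white ceramic ball, 36 mm across, about 65 g (0.64 N), third from the cup's mouth; origin at its centre. All five balls are alike
- ball4: glazed white ceramic ball, 36 mm across, about 65 g (0.64 N), fourth from the cup's mouth; origin at its centre. All five balls are alike
- ball5: glazed white ceramic ball, 36 mm across, about 65 g (0.64 N), last, at the cup's closed end; origin at its centre. All five balls are alike
- paint_jar: bystander: yellow paint jar, 68 mm across, 85 mm high, origin at the centre of its underside
- tape_roll: bystander: paper tape roll lying flat, 84 mm across, 25 mm high, origin at the centre of its underside
- board_block: bystander: wooden block 90 x 70 x 30 mm, origin at the centre of its underside
- carton_tube: bystander: cardboard tube lying along its x, 200 mm long, 44 mm across
- spatula: bystander: spatula lying along its x
Things that resemble listed ones, but are neither listed nor needed, are in the scene too. There is more than one size of the cover; the job needs the largest.

How it is judged:
On the way, in this order (a step that is already met when the one before it is completed fails the run):
1. the cover lies flat on the mat, let go (horizontal distance between cover and mat below 0.06 m and height (world z) of cover below 0.03 m and angle between cover's own z axis and vertical below 0.12 rad and linear speed of cover below 0.03 m/s and contact force between the fingers and cover below 0.1 N), for 0.2 s.
2. the first ball has gone into the box while the cup is held up and tipped (horizontal distance between ball1 and box_floor below 0.07 m and height (world z) of ball1 below 0.05 m and angle between cup's own z axis and vertical above 0.2 rad and height (world z) of cup above 0.03 m), for 0.05 s.
3. three balls are in the box and two in the cup, while the cup is held up over the counter (horizontal distance between each of ball1, ball2, ball3 and box_floor below 0.07 m and height (world z) of each of ball1, ball2, ball3 below 0.05 m and y of ball4 in the frame of cup between -0.013 and 0.013 m and y of ball5 in the frame of cup between -0.013 and 0.013 m and height (world z) of cup above 0.03 m), for 0.1 s.
At the end, for the whole second after the job is handed in: The cover lies flat (within 7 degrees, tabs up) on the mat, its centre within 60 mm of the mat's; exactly three balls lie at rest in the box; the cup stands upright on the counter within 70 mm of where it stood at the start, at rest, with the other two balls in it (horizontal distance between cover and mat below 0.06 m and height (world z) of cover below 0.03 m and angle between cover's own z axis and vertical below 0.12 rad and linear speed of each of cover, cup below 0.03 m/s and horizontal distance between each of ball1, ball2, ball3 and box_floor below 0.07 m and height (world z) of each of ball1, ball2, ball3 below 0.05 m and linear speed of each of ball1, ball2, ball3 below 0.05 m/s and y of ball4 in the frame of cup between -0.013 and 0.013 m and x of ball4 in the frame of cup between -0.095 and 0.11 m and z of ball4 in the frame of cup between 0.015 and 0.07 m and y of ball5 in the frame of cup between -0.013 and 0.013 m and x of ball5 in the frame of cup between -0.095 and 0.11 m and z of ball5 in the frame of cup between 0.015 and 0.07 m and angle between cup's own z axis and vertical below 0.1 rad and height (world z) of cup below 0.008 m and distance of cup from where it was at the start of the episode below 0.07 m); the robot touches nothing.
It fails at once if a fourth ball goes into the box ((horizontal distance between ball4 and box_floor below 0.07 m and height (world z) of ball4 below 0.05 m) or (horizontal distance between ball5 and box_floor below 0.07 m and height (world z) of ball5 below 0.05 m)).
It fails at once if a bystander is pushed more than 30 mm (distance of any of paint_jar, tape_roll, board_block, carton_tube, spatula from where it was at the start of the episode above 0.03 m).
It also fails if it takes over 72 s, if anything falls off the work surface, if the arm or the gripper's body presses on something with over 40 N, if the wrist force passes 120 N, or if a joint passes its speed limit or range.

## Working session

There is one attempt and no reset: what is moved stays moved. The work goes in short steps, Python scripts to look and compute and a tool call to move; the robot and the scene stay as the last step left them, time stands still between calls to the robot, and variables do not carry over. Pictures are saved under pics/ and viewed, about 8 in all and at most 12, crops included, and the job is handed in when it is done.

Besides the shell and the picture viewer there is one more tool, called after "Request:" by a JSON object that holds its "op" and its "data", one argument or row to a line. send_rows: Moves the arm, as the interface text tells. Its arguments: {"type":"object","properties":{"series":{"type":"array"},"newtons":{"type":"number"}},"required":["series"]}

```bash
mkdir -p pics; ls
python3 - <<'E'
from workcell import *
import cv2,numpy as np
s=get_state();print({k:np.round(v,4).tolist() for k,v in s.items()})
a=read_camera("scene");b=read_camera("side")
cv2.imwrite("pics/scene0.png",a);cv2.imwrite("pics/side0.png",b)
for c in("scene","side","wrist"):print(c,camera_info(c))
try: print(grip_point_offset)
except Exception as e: print(e)
E
```

```text
pics
{'clock': 0.0, 'joint_pos': [-0.1396, 0.314, 0.045, 1.3036, 0.0, 1.4312], 'qvel': [0.0005, 0.0019, 0.0013, -0.0007, 0.0001, 0.0004], 'tau': [-0.0029, -48.0629, 29.8531, 0.0195, -0.0004, -0.0], 'tcp_pos': [0.5745, 0.0001, 0.2304], 'orientation': [-0.0007, 0.7071, 0.7071, -0.0005], 'wrist_force': [-0.3904, -0.5136, 0.3767], 'ft_torque': [-0.008, 0.0304, 0.0247], 'finger_gap': 0.0857}
scene {'K': array([[392.44634118,   0.        , 276.07288236],
       [  0.        , 392.44634118, 215.60125222],
       [  0.        ,   0.        ,   1.        ]]), 'xyz': array([ 1.21213907, -0.08508673,  1.13150874]), 'attitude': array([-0.20982766,  0.71671631,  0.63954632, -0.18240228])}
side {'K': array([[446.06015018,   0.        , 279.86135921],
       [  0.        , 446.06015018, 206.88214033],
       [  0.        ,   0.        ,   1.        ]]), 'xyz': array([0.28250948, 1.02429002, 1.03819007]), 'attitude': array([ 0.05031106, -0.12853257,  0.90723393, -0.39733459])}
wrist {'K': array([[297.78349525,   0.        , 279.07029369],
       [  0.        , 297.78349525, 210.26736897],
       [  0.        ,   0.        ,   1.        ]]), 'xyz': array([0.57512156, 0.06972231, 0.37329649]), 'attitude': array([ 1.37691957e-01,  9.90474790e-01, -3.00817641e-04, -7.24837320e-04])}
0.0187
```

View pics/scene0.png

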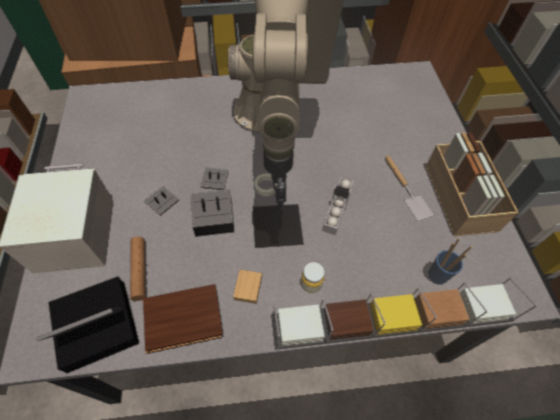

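View pics/side0.png

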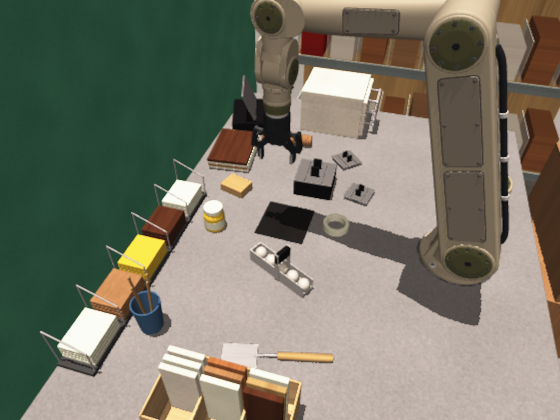

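```bash
cat > h.py <<'E'
from workcell import *
import cv2,numpy as np
from scipy.optimize import minimize
from scipy.spatial.transform import Rotation as R
def rot(q): return R.from_quat([q[1],q[2],q[3],q[0]])
def proj(P,ci):
    p=rot(ci["attitude"]).inv().apply(np.atleast_2d(P)-ci["xyz"]); u=p@ci["K"].T
    return u[:,:2]/u[:,2:]
def ray(px,ci,z):
    d=rot(ci["attitude"]).apply(np.linalg.inv(ci["K"])@[px[0],px[1],1]); c=ci["xyz"]
    return c+d*(z-c[2])/d[2]
def boxpts(b):
    x0,x1,y0,y1,z0,z1=b
    return np.array([[x,y,z] for x in(x0,x1) for y in(y0,y1) for z in(z0,z1)])*1e-3
def render(boxes,pose,ci,S=4):
    m=np.zeros((420*S,560*S),np.uint8)
    x,y,yaw,z=pose
    for b in boxes:
        P=R.from_euler("z",yaw).apply(boxpts(b))+[x,y,z]
        h=cv2.convexHull(((proj(P,ci)+.5)*S).astype(np.float32)).astype(np.int32)
        cv2.fillConvexPoly(m,h,255)
    return cv2.resize(m,(560,420),interpolation=cv2.INTER_AREA)/255.
def fit(boxes,masks,init,z=0.):
    # masks: {cam:(mask,ci)}
    def cost(p): return sum(np.abs(render(boxes,(*p,z),ci)-m).sum()/m.sum() for m,ci in masks.values())
    s=np.array(init,float); best=None
    for sc in (1,.3):
        sim=np.vstack([s]+[s+sc*np.eye(3)[i]*d for i,d in enumerate((.03,.03,.25))])
        r=minimize(cost,s,method="Nelder-Mead",options=dict(initial_simplex=sim,xatol=1e-4,fatol=1e-4)); s=r.x
    return r.x,r.fun
COVER=[(-65,65,-65,65,0,4),(-14,14,19,27,4,42),(-14,14,-27,-19,4,42)]
BOX=[(-65,65,-65,65,0,64)]+[(-14,14,19,27,60,102),(-14,14,-27,-19,60,102)]
CUP=[(-97,111,-22.5,22.5,0,44),(-7,7,-26.5,26.5,72,108),(-7,7,22,26.5,0,108),(-7,7,-26.5,-22,0,108)]
MAT=[(-80,80,-80,80,0,3)]
E
python3 - <<'E'
from h import *
for l in ("cover","order_box","cup","mat"):
  for c in("scene","side"):
    for d in silhouettes(c,l):
      m=d["pixels"];ys,xs=np.nonzero(m)
      print(l,c,round(d["p"],2),d["box"],m.sum(),np.round(ray((xs.mean(),ys.mean()),camera_info(c),.03),3))
      np.save(f"pics/{l}_{c}_{int(d['p']*100)}_{d['box'][0]}.npy",m)
im=cv2.imread("pics/side0.png")
a=cv2.resize(im[235:300,235:325],None,fx=5,fy=5,interpolation=cv2.INTER_CUBIC)[:325,:450]
sc=cv2.imread("pics/scene0.png")
b=cv2.resize(sc[175:235,315:365],None,fx=6.5,fy=6.5,interpolation=cv2.INTER_CUBIC)[:325]
c=cv2.resize(sc[160:240,145:245],None,fx=3.4,fy=3.4);d=cv2.resize(im[145:210,285:380],None,fx=4,fy=4)
o=np.zeros((600,800,3),np.uint8)
for t,(y,x) in((a,(0,0)),(b,(0,460)),(c,(326,0)),(d,(330,350))):
  h,w=min(t.shape[0],600-y),min(t.shape[1],800-x);o[y:y+h,x:x+w]=t[:h,:w]
cv2.imwrite("pics/crop1.png",o)
E
```

```text
cover scene 0.9 [192.1, 189.0, 42.7, 36.4] 1419 [ 0.469 -0.209  0.03 ]
cover scene 0.7 [147.1, 185.6, 32.2, 27.1] 539 [ 0.416 -0.377  0.03 ]
cover scene 0.68 [201.5, 170.2, 27.0, 16.8] 464 [ 0.342 -0.194  0.03 ]
cover side 0.79 [346.8, 181.7, 27.0, 23.4] 417 [ 0.33  -0.173  0.03 ]
cover side 0.7 [295.0, 156.9, 38.9, 33.6] 881 [ 0.498 -0.245  0.03 ]
cover side 0.67 [323.1, 216.0, 25.0, 19.5] 364 [0.375 0.003 0.03 ]
cover side 0.53 [329.3, 147.1, 30.9, 20.1] 321 [ 0.404 -0.355  0.03 ]
order_box scene 0.82 [194.9, 219.9, 38.6, 17.6] 397 [ 0.551 -0.204  0.03 ]
order_box side 0.89 [289.8, 173.3, 48.3, 29.7] 560 [ 0.484 -0.146  0.03 ]
order_box side 0.19 [219.1, 176.6, 32.0, 19.9] 502 [ 0.751 -0.093  0.03 ]
cup side 0.95 [248.6, 238.3, 63.5, 58.4] 1040 [0.5   0.221 0.03 ]
mat scene 0.63 [255.1, 202.6, 53.1, 42.0] 1984 [0.561 0.003 0.03 ]
mat side 0.72 [256.7, 201.9, 55.8, 41.7] 1621 [0.536 0.038 0.03 ]
```

View pics/crop1.png

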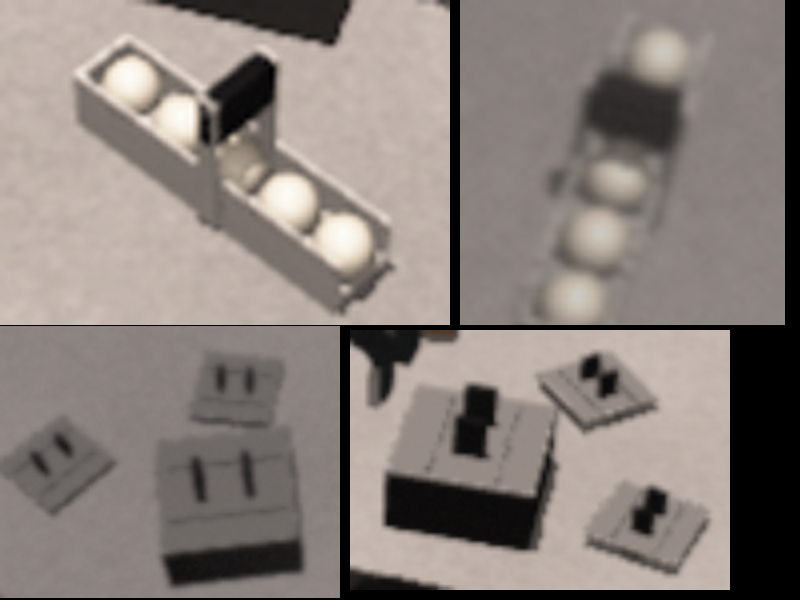

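Run:
```python
from h import *
L=lambda f:np.load(f"pics/{f}.npy")
sc,sd=camera_info("scene"),camera_info("side")
a=L("cover_scene_90_192")|L("order_box_scene_81_194") if __import__("os").path.exists("pics/order_box_scene_81_194.npy") else L("cover_scene_90_192")|L("order_box_scene_82_194")
import glob
b=L(glob.glob("pics/cover_side_*_295.npy")[0][5:-4])|L(glob.glob("pics/order_box_side_*_289.npy")[0][5:-4])
print("box",fit(BOX,{"s":(a,sc),"d":(b,sd)},(.47,-.2,0)))
print("box s",fit(BOX,{"s":(a,sc)},(.47,-.2,0)),"box d",fit(BOX,{"d":(b,sd)},(.47,-.2,0)))
m=[L(glob.glob(f"pics/mat_{c}_*.npy")[0][5:-4]) for c in("scene","side")]
print("mat",fit(MAT,{"s":(m[0],sc),"d":(m[1],sd)},(.55,0,0)),fit(MAT,{"d":(m[1],sd)},(.55,0,0)))
c=L(glob.glob("pics/cup_side_*.npy")[0][5:-4])
for y in (0,.3,-.3): print("cup",fit(CUP,{"d":(c,sd)},(.5,.2,y)))
for l in("cup_bar","cup","ball1","cup_lip"):
  for d in silhouettes("scene",l): print(l,d["p"],d["box"],d["pixels"].sum())
for d in silhouettes("side","ball1"):
  ys,xs=np.nonzero(d["pixels"]);print("ball",d["p"],np.round(ray((xs.mean(),ys.mean()),sd,.037),3))
print("clock",get_state()["clock"])
```

```text
Traceback (most recent call last):
FileNotFoundError: [Errno 2] No such file or directory: 'pics/cover_scene_90_192.npy'
```

Run:
```python
from h import *
import glob
def L(f): return np.load(glob.glob(f"pics/{f}.npy")[0])
sc,sd=camera_info("scene"),camera_info("side")
a=L("cover_scene_*_192*")|L("order_box_scene_*_194*")
b=L("cover_side_*_29*")|L("order_box_side_*_289*")
print("box",fit(BOX,{"s":(a,sc),"d":(b,sd)},(.47,-.2,0)))
print("box s",fit(BOX,{"s":(a,sc)},(.47,-.2,0)),"box d",fit(BOX,{"d":(b,sd)},(.47,-.2,0)))
m=[L(f"mat_{c}_*") for c in("scene","side")]
print("mat",fit(MAT,{"s":(m[0],sc),"d":(m[1],sd)},(.55,0,0)),fit(MAT,{"d":(m[1],sd)},(.55,0,0)))
c=L("cup_side_*")
for y in (0,.3,-.3): print("cup",fit(CUP,{"d":(c,sd)},(.5,.2,y)))
for l in("cup_bar","cup","ball1"):
  for d in silhouettes("scene",l): print(l,d["p"],d["box"],d["pixels"].sum())
for d in silhouettes("side","ball1"):
  ys,xs=np.nonzero(d["pixels"]);print("ball",d["p"],np.round(ray((xs.mean(),ys.mean()),sd,.037),3))
print("clock",get_state()["clock"])
```

```text
box (array([ 0.49009476, -0.20547573,  0.02816871]), np.float64(0.09229193304475602))
box s (array([ 0.48710832, -0.20593156,  0.03769538]), np.float64(0.032180576597940415)) box d (array([ 0.49121438, -0.20388381,  0.03077142]), np.float64(0.035882215535127854))
mat (array([ 0.54110577,  0.00552463, -0.03913686]), np.float64(0.09688286492981701)) (array([ 0.54453843,  0.00472543, -0.03155371]), np.float64(0.04888775991581087))
cup (array([ 0.49482614,  0.22170615, -0.47111769]), np.float64(0.5853770739064856))
cup (array([ 0.49555918,  0.22098249, -0.47715366]), np.float64(0.5855731523378582))
cup (array([ 0.49547857,  0.221208  , -0.47740279]), np.float64(0.5869004524886877))
cup_bar 0.62 [325.6, 182.1, 24.3, 52.3] 294
cup_bar 0.18 [342.6, 176.4, 10.6, 13.9] 64
ball1 0.7 [323.9, 183.4, 27.7, 55.5] 483
ball1 0.66 [330.7, 217.4, 9.7, 6.7] 46
ball1 0.41 [329.9, 206.4, 11.1, 10.0] 87
ball1 0.2 [193.6, 225.4, 42.5, 8.9] 378
ball 0.58 [0.456 0.242 0.037]
ball 0.51 [0.535 0.204 0.037]
ball 0.51 [0.57  0.183 0.037]
ball 0.44 [0.419 0.262 0.037]
clock 0.7
```

Request:
{"op": "send_rows", "data": {
  "series": [-4, -1.7, 0, 0, 0, -6, 1, -8, -3.4, 0, 0, 0, -12, 1, -12, -5, 0, 0, 0, -18, 1, -16, -6.8, 0, 0, 0, -24, 1, -20, -8.5, 0, 0, 0, -30, 1, -20.5, -8.6, 0, 0, 0, -36, 1, -20.5, -8.6, 0, 0, 0, -42, 1, -20.5, -8.6, 0, 0, 0, -48, 1, -20.5, -8.6, 0, 0, 0, -54, 1, -20.5, -8.6, 0, 0, 0, -60, 1]
}}

```text
clock: 1.53
tcp_pos: [0.4889, -0.2054, 0.2314]
orientation: [0.0, 0.257, 0.966, -0.0]
wrist_force: [-0.3, -0.1, 0.6]
finger_gap: 0.0857
```

Request:
{"op": "send_rows", "data": {
  "series": [0, 0, 0, 0, 0, -6, 1, 0, 0, 0, 0, 0, -12, 1, 0, 0, 0, 0, 0, -18, 1, 0, 0, 0, 0, 0, -24, 1, 0, 0, 0, 0, 0, -30, 1, 0, 0, 0, 0, 0, -31.9, 1, 0, 0, 0, 0, 0, -31.9, 1, 0, 0, 0, 0, 0, -31.9, 1],
  "newtons": 40
}}

```text
clock: 2.2
tcp_pos: [0.4891, -0.205, 0.2314]
orientation: [0.0, -0.016, 1.0, -0.0]
wrist_force: [0.5, 0.0, -0.8]
finger_gap: 0.0855
```

```bash
cat >> h.py <<'E'
def delta(pos,Rt=None):
    "tool-frame shift (cm) and rotvec (deg) from the measured pose to a target"
    s=get_state();R0=rot(s["orientation"])
    d=R0.inv().apply(np.array(pos)-s["tcp_pos"])*100
    rv=np.zeros(3) if Rt is None else (R0.inv()*Rt).as_rotvec(degrees=True)
    print("shift",d.round(2),"rot",rv.round(2))
def down(psi,tilt=0): # tool x at yaw psi, z down
    c,s=np.cos(psi),np.sin(psi)
    return R.from_matrix(np.array([[c,s,0],[s,-c,0],[0,0,-1.]]))
def st():
    s=get_state();print({k:np.round(s[k],4).tolist() for k in("clock","joint_pos","tcp_pos","orientation","wrist_force","finger_gap")})
E
python3 - <<'E'
from h import *
st()
ci=camera_info("wrist");a=read_camera("wrist")
for n,pz in(("plate",[(x,y,.064) for x in(-65,65) for y in(-65,65)]),("tab",[(x,y,.102) for x in(-14,14) for y in(-27,27)])):
  P=np.array(pz,float);P[:,:2]/=1000;P=R.from_euler("z",.033).apply(P)+[.489,-.205,0]
  for p in proj(P,ci): cv2.circle(a,tuple(int(v) for v in p.round()),2,(0,0,255) if n=="tab" else (0,255,0),-1)
cv2.imwrite("pics/wrist1.png",a)
E
```

```text
{'clock': 2.2, 'joint_pos': [-0.5484, 0.2261, -0.0703, 1.2742, 0.0, -0.5803], 'tcp_pos': [0.4891, -0.205, 0.2314], 'orientation': [0.0001, -0.016, 0.9999, -0.0], 'wrist_force': [0.5066, 0.0176, -0.811], 'finger_gap': 0.0855}
```

View pics/wrist1.png

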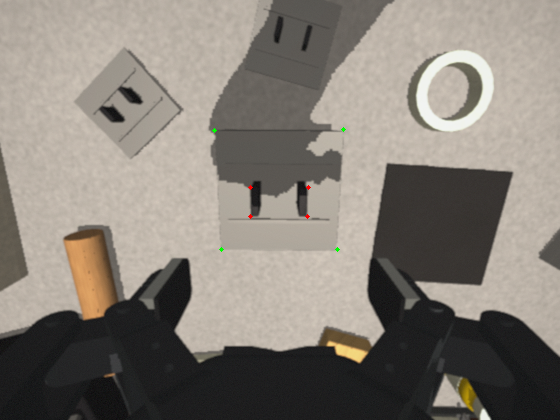

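Request:
{"op": "send_rows", "data": {
  "series": [0, 0, 3, 0, 0, 0, 1, 0, 0, 6, 0, 0, 0, 1, 0, 0, 9, 0, 0, 0, 1, 0, 0, 12, 0, 0, 0, 1, 0, 0, 14, 0, 0, 0, 1, 0, 0, 15.5, 0, 0, 0, 1, 0, 0, 16.1, 0, 0, 0, 1, 0, 0, 16.1, 0, 0, 0, 1],
  "newtons": 40
}}

```text
clock: 2.92
tcp_pos: [0.488, -0.2044, 0.0689]
orientation: [-0.001, -0.016, 1.0, 0.001]
wrist_force: [0.5, -0.6, -0.2]
finger_gap: 0.0855
```

Request:
{"op": "send_rows", "data": {
  "series": [0, 0, 0, 0, 0, 0, 0.3, 0, 0, 0, 0, 0, 0, 0.3, 0, 0, 0, 0, 0, 0, 0.3, 0, 0, 0, 0, 0, 0, 0.3, 0, 0, 0, 0, 0, 0, 0.3, 0, 0, 0, 0, 0, 0, 0.3, 0, 0, 0, 0, 0, 0, 0.3, 0, 0, 0, 0, 0, 0, 0.3, 0, 0, 0, 0, 0, 0, 0.3, 0, 0, 0, 0, 0, 0, 0.3],
  "newtons": 50
}}

```text
clock: 3.75
tcp_pos: [0.4906, -0.2057, 0.0734]
orientation: [0.002, -0.016, 1.0, -0.001]
wrist_force: [-2.8, 1.6, 12.1]
finger_gap: 0.0336
```

Request:
{"op": "send_rows", "data": {
  "series": [0, 0, -0.3, 0, 0, 0, 0.2, 0, 0, -0.6, 0, 0, 0, 0.2, 0, 0, -1, 0, 0, 0, 0.2, 0, 0, -1.5, 0, 0, 0, 0.2, 0, 0, -2, 0, 0, 0, 0.2, 0, 0, -2.5, 0, 0, 0, 0.2, 0, 0, -3, 0, 0, 0, 0.2, 0, 0, -3.5, 0, 0, 0, 0.2, 0, 0, -4, 0, 0, 0, 0.2, 0, 0, -4, 0, 0, 0, 0.2]
}}

```text
clock: 4.58
tcp_pos: [0.4897, -0.2054, 0.1116]
orientation: [0.001, -0.017, 1.0, -0.001]
wrist_force: [0.5, 0.0, -1.5]
finger_gap: 0.0332
```

Run:
```python
from h import *
st()
a=read_camera("side")[110:250,240:400];b=read_camera("wrist")
a=cv2.resize(a,None,fx=2.6,fy=2.6,interpolation=cv2.INTER_CUBIC)
b=cv2.resize(b,(384,288))
o=np.zeros((370,800,3),np.uint8);o[:a.shape[0],:a.shape[1]]=a[:370];o[:288,416:]=b
cv2.imwrite("pics/lift.png",o)
```

```text
{'clock': 4.5833, 'joint_pos': [-0.5484, 0.2949, -0.2828, 0.9912, 0.0, -0.5816], 'tcp_pos': [0.4897, -0.2054, 0.1116], 'orientation': [0.0008, -0.0166, 0.9999, -0.0005], 'wrist_force': [0.4845, 0.0357, -1.4781], 'finger_gap': 0.0332}
```

View pics/lift.png

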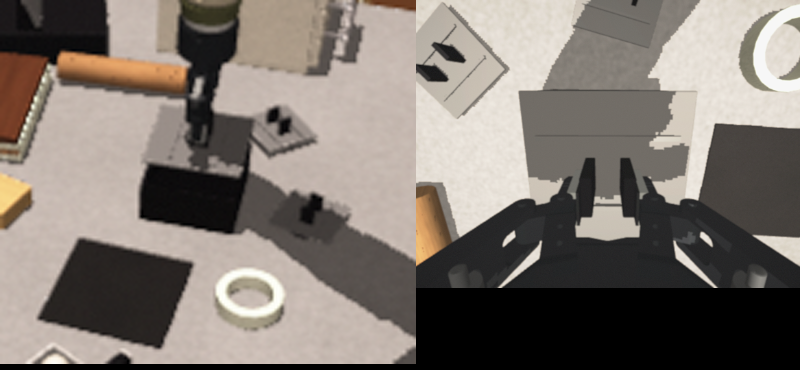

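Request:
{"op": "send_rows", "data": {
  "series": [0, 0, -1.5, 0, 0, 0, 0.2, 0, 0, -3, 0, 0, 0, 0.2, -0.6, 2, -4.5, 0, 0, 0.4, 0.2, -1.4, 5, -5, 0, 0, 1, 0.2, -2.4, 8.4, -5, 0, 0, 1.6, 0.2, -3.4, 11.8, -5, 0, 0, 2.3, 0.2, -4.4, 15.2, -5, 0, 0, 3, 0.2, -5.3, 18.4, -5, 0, 0, 3.5, 0.2, -5.8, 20.3, -5, 0, 0, 3.9, 0.2, -6, 20.8, -5, 0, 0, 3.9, 0.2]
}}

```text
clock: 5.52
tcp_pos: [0.5421, 0.0081, 0.1599]
orientation: [-0.0, 0.016, 1.0, 0.001]
wrist_force: [-0.1, -0.5, -2.3]
finger_gap: 0.0334
```

Run:
```python
from h import *
st()
sc=camera_info("scene");a=read_camera("scene")
o=cv2.resize(a[150:270,180:360],None,fx=4,fy=4,interpolation=cv2.INTER_CUBIC)
P=R.from_euler("z",-.035).apply(boxpts(MAT[0])[1::2])+[.543,.005,0]
for p in proj(P,sc): cv2.circle(o,tuple(int(v) for v in ((p+.5-[180,150])*4).round()),3,(0,255,0),-1)
cv2.imwrite("pics/overmat.png",o)
delta([.543,.005,.032],down(np.pi-.035))
for l in ("paint_jar","tape_roll"):
  for d in silhouettes("scene",l)[:1]:
    x,y,w,h=d["box"];print(l,d["p"],ray((x+w/2,y+h/2),sc,.04))
```

```text
{'clock': 5.5167, 'joint_pos': [-0.1336, 0.2823, -0.1742, 1.115, 0.0009, -0.1026], 'tcp_pos': [0.5421, 0.0081, 0.1599], 'orientation': [-0.0003, 0.0155, 0.9999, 0.0005], 'wrist_force': [-0.1329, -0.5264, -2.3202], 'finger_gap': 0.0334}
shift [-0.09 -0.24 12.79] rot [ 0.04 -0.03  0.22]
paint_jar 0.91 [0.75274922 0.08702508 0.04      ]
```

View pics/overmat.png

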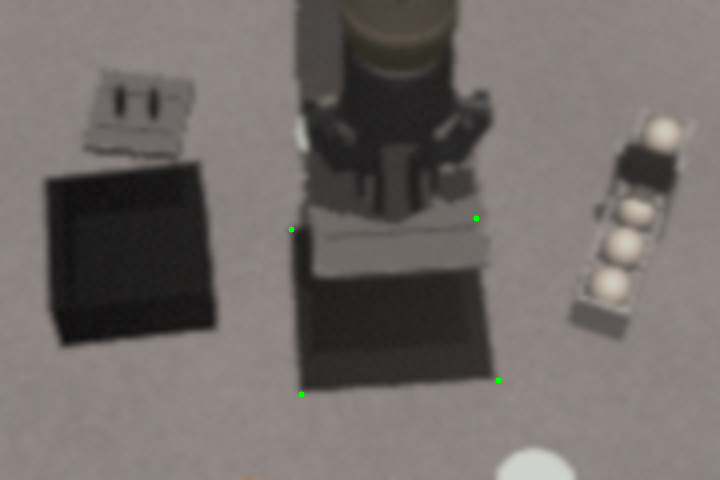

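Request:
{"op": "send_rows", "data": {
  "series": [0, -0.1, 2.5, 0, 0, 0, 0.2, 0, -0.2, 5, 0, 0, 0, 0.2, 0, -0.2, 7.5, 0, 0, 0, 0.2, 0, -0.2, 9.5, 0, 0, 0, 0.2, 0, -0.2, 10.8, 0, 0, 0, 0.2, 0, -0.2, 11.5, 0, 0, 0, 0.2, 0, -0.2, 12, 0, 0, 0, 0.2, 0, -0.2, 12.3, 0, 0, 0, 0.2, 0, -0.2, 12.5, 0, 0, 0, 0.2, 0, -0.2, 12.5, 0, 0, 0, 0.2]
}}

```text
clock: 6.5
tcp_pos: [0.5425, 0.0025, 0.0357]
orientation: [0.0, 0.018, 1.0, -0.0]
wrist_force: [0.4, 0.1, -1.9]
finger_gap: 0.0334
```

Request:
{"op": "send_rows", "data": {
  "series": [0, 0, 0.1, 0, 0, 0, 0.2, 0, 0, 0.2, 0, 0, 0, 0.2, 0, 0, 0.2, 0, 0, 0, 0.2]
}}

```text
clock: 6.75
tcp_pos: [0.5424, 0.0029, 0.0337]
orientation: [0.0, 0.017, 1.0, -0.0]
wrist_force: [-0.2, -0.4, -0.9]
finger_gap: 0.0332
```

Touching. A little more, then open.

Request:
{"op": "send_rows", "data": {
  "series": [0, 0, 0.1, 0, 0, 0, 0.2, 0, 0, 0.2, 0, 0, 0, 0.2, 0, 0, 0.2, 0, 0, 0, 0.2]
}}

```text
clock: 7.0
tcp_pos: [0.5424, 0.0029, 0.0325]
orientation: [0.001, 0.017, 1.0, -0.0]
wrist_force: [-2.2, -0.2, 7.3]
finger_gap: 0.0336
```

Request:
{"op": "send_rows", "data": {
  "series": [0, 0, 0, 0, 0, 0, 0.6, 0, 0, 0, 0, 0, 0, 0.8, 0, 0, 0, 0, 0, 0, 1, 0, 0, 0, 0, 0, 0, 1, 0, 0, 0, 0, 0, 0, 1, 0, 0, 0, 0, 0, 0, 1]
}}

```text
clock: 7.5
tcp_pos: [0.5421, 0.0029, 0.0313]
orientation: [0.0, 0.017, 1.0, -0.0]
wrist_force: [0.1, -0.1, 0.5]
finger_gap: 0.0853
```

Request:
{"op": "send_rows", "data": {
  "series": [0, 0, -2, 0, 0, 0, 1, 0, 0, -4.5, 0, 0, 0, 1, 0, 0, -7.5, 0, 0, 0, 1, 0, 0, -11, 0, 0, 0, 1, 0, 0, -14.5, 0, 0, 0, 1, 0, 0, -18, 0, 0, 0, 1, 0, 0, -21, 0, 0, 0, 1, 0, 0, -22, 0, 0, 0, 1, 0, 0, -22, 0, 0, 0, 1]
}}

```text
clock: 8.25
tcp_pos: [0.5438, 0.0026, 0.2547]
orientation: [0.003, 0.017, 1.0, -0.0]
wrist_force: [0.5, 0.6, -0.4]
finger_gap: 0.0854
```

Run:
```python
from h import *
st()
psi=-.477+np.pi/2
for p in (psi,psi-np.pi): print(p);delta([.495,.221,.255],down(p))
```

```text
{'clock': 8.25, 'joint_pos': [-0.1428, 0.2413, 0.0062, 1.3292, 0.0, -0.1079], 'tcp_pos': [0.5438, 0.0026, 0.2547], 'orientation': [0.0032, 0.0174, 0.9998, -0.0004], 'wrist_force': [0.4921, 0.5705, -0.3624], 'finger_gap': 0.0854}
1.0937963267948967
shift [ 5.64 21.65 -0.08] rot [  0.35   0.27 115.33]
-2.0477963267948964
shift [ 5.64 21.65 -0.08] rot [ -0.24   0.31 -64.67]
```

Request:
{"op": "send_rows", "data": {
  "series": [0.6, 2.2, 0, 0, 0, -6.5, 1, 1.2, 5, 0, 0, 0, -13, 1, 1.9, 8, 0, 0, 0, -19.5, 1, 2.6, 11, 0, 0, 0, -26, 1, 3.4, 14, 0, 0, 0, -32.5, 1, 4.2, 17, 0, 0, 0, -39, 1, 5, 19.5, 0, 0, 0, -45.5, 1, 5.6, 21.6, 0, 0, 0, -52, 1, 5.6, 21.6, 0, 0, 0, -58.5, 1, 5.6, 21.6, 0, 0, 0, -64.7, 1]
}}

```text
clock: 9.08
tcp_pos: [0.4921, 0.2219, 0.2488]
orientation: [-0.002, -0.524, 0.852, 0.001]
wrist_force: [0.5, -0.7, 0.2]
finger_gap: 0.0856
```

Request:
{"op": "send_rows", "data": {
  "series": [0, 0, 0, 0, 0, 0, 1, 0, 0, 0, 0, 0, 0, 1]
}}

```text
clock: 9.25
tcp_pos: [0.4928, 0.2206, 0.2495]
orientation: [-0.001, -0.519, 0.855, 0.0]
wrist_force: [-0.1, 0.5, -1.1]
finger_gap: 0.0855
```

Run:
```python
from h import *
st()
ci=camera_info("wrist");a=read_camera("wrist");b=read_camera("scene")
cp=(.495,.221,-.477)
for b_,col in((CUP[0],(0,255,0)),(CUP[1],(0,0,255))):
  P=R.from_euler("z",cp[2]).apply(boxpts(b_)[1::2])+[cp[0],cp[1],0]
  for p in proj(P,ci): cv2.circle(a,tuple(int(v) for v in p.round()),2,col,-1)
o=np.zeros((420,800,3),np.uint8);o[:,:560]=a;o[:240,560:]=cv2.resize(b[160:280,230:350],None,fx=2,fy=2)
cv2.imwrite("pics/cup1.png",o)
```

```text
{'clock': 9.25, 'joint_pos': [0.2722, 0.2426, -0.0046, 1.3264, -0.0001, -0.8194], 'tcp_pos': [0.4928, 0.2206, 0.2495], 'orientation': [-0.0014, -0.5191, 0.8547, 0.0003], 'wrist_force': [-0.0616, 0.5445, -1.129], 'finger_gap': 0.0855}
```

View pics/cup1.png

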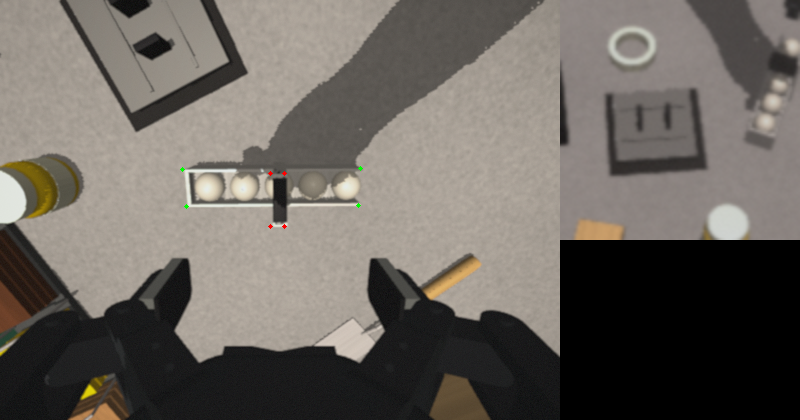

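Request:
{"op": "send_rows", "data": {
  "series": [0, 0, 3, 0, 0, 0, 1, 0, 0, 6, 0, 0, 0, 1, 0, 0, 9, 0, 0, 0, 1, 0, 0, 12, 0, 0, 0, 1, 0, 0, 15, 0, 0, 0, 1, 0, 0, 16.8, 0, 0, 0, 1, 0, 0, 17.6, 0, 0, 0, 1, 0, 0, 17.8, 0, 0, 0, 1, 0, 0, 17.8, 0, 0, 0, 1]
}}

```text
clock: 10.1
tcp_pos: [0.4938, 0.2204, 0.0733]
orientation: [-0.0, -0.52, 0.854, 0.0]
wrist_force: [-0.4, 0.6, 1.0]
finger_gap: 0.0852
```

Request:
{"op": "send_rows", "data": {
  "series": [0, 0, 0, 0, 0, 0, 0.5, 0, 0, 0, 0, 0, 0, 0.4, 0, 0, 0, 0, 0, 0, 0.3, 0, 0, 0, 0, 0, 0, 0.2, 0, 0, 0, 0, 0, 0, 0.1, 0, 0, 0, 0, 0, 0, 0, 0, 0, 0, 0, 0, 0, 0, 0, 0, 0, 0, 0, 0, 0, 0, 0, 0, 0, 0, 0, 0],
  "newtons": 80
}}

```text
clock: 10.85
tcp_pos: [0.4938, 0.221, 0.0739]
orientation: [0.0, -0.52, 0.854, 0.0]
wrist_force: [-0.9, 1.1, 5.6]
finger_gap: 0.0131
```

Run:
```python
from h import *
st()
```

```text
{'clock': 10.85, 'joint_pos': [0.2722, 0.3472, -0.3099, 0.9128, 0.0005, -0.8223], 'tcp_pos': [0.4938, 0.221, 0.0739], 'orientation': [0.0005, -0.5204, 0.8539, 0.0001], 'wrist_force': [-0.9273, 1.1201, 5.635], 'finger_gap': 0.0131}
```

Request:
{"op": "send_rows", "data": {
  "series": [0, 0, -0.3, 0, 0, 0, 0, 0, 0, -1, 0, 0, 0, 0, 0, 0, -2, 0, 0, 0, 0, 0, 0, -3.5, 0, 0, 0, 0, 0, 0, -5, 0, 0, 0, 0, 0, 0, -6.5, 0, 0, 0, 0, 0, 0, -8, 0, 0, 0, 0, 0, 0, -9.5, 0, 0, 0, 0, 0, 0, -10.5, 0, 0, 0, 0, 0, 0, -11, 0, 0, 0, 0]
}}

```text
clock: 11.68
tcp_pos: [0.4943, 0.2208, 0.1851]
orientation: [0.001, -0.52, 0.854, -0.0]
wrist_force: [-0.0, -0.1, -5.7]
finger_gap: 0.0126
```

Run:
```python
from h import *
st()
a=read_camera("wrist");b=read_camera("side")[190:320,200:360]
o=np.zeros((420,800,3),np.uint8);o[:,:560]=a;o[:195,560:]=cv2.resize(b,(240,195))
cv2.imwrite("pics/held.png",o)
delta([.619,-.2725,.184],down(-.477-np.pi/2))
```

```text
{'clock': 11.6833, 'joint_pos': [0.2719, 0.2644, -0.1346, 1.1696, -0.0001, -0.8224], 'tcp_pos': [0.4943, 0.2208, 0.1851], 'orientation': [0.001, -0.5202, 0.854, -0.0004], 'wrist_force': [-0.0458, -0.149, -5.6856], 'finger_gap': 0.0126}
shift [ 3.811e+01 -3.372e+01  2.000e-02] rot [-0.07  0.06  0.03]
```

View pics/held.png

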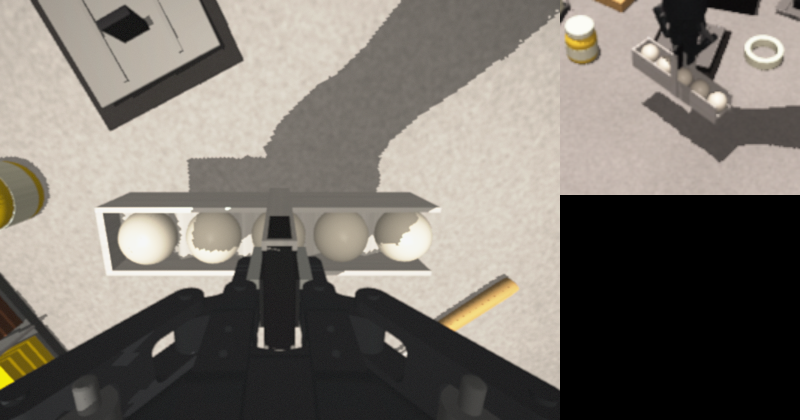

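Request:
{"op": "send_rows", "data": {
  "series": [0.48, -0.42, 0, 0, 0, 0, 0, 1.43, -1.27, 0, 0, 0, 0, 0, 2.86, -2.53, 0, 0, 0, 0, 0, 4.77, -4.22, 0, 0, 0, 0, 0, 7.15, -6.33, 0, 0, 0, 0, 0, 9.53, -8.44, 0, 0, 0, 0, 0, 11.92, -10.55, 0, 0, 0, 0, 0, 14.3, -12.66, 0, 0, 0, 0, 0, 16.68, -14.77, 0, 0, 0, 0, 0, 19.07, -16.88, 0, 0, 0, 0, 0]
}}

```text
clock: 12.62
tcp_pos: [0.5555, -0.0289, 0.1822]
orientation: [-0.001, -0.52, 0.854, 0.0]
wrist_force: [0.6, 0.2, -5.0]
finger_gap: 0.013
```

Request:
{"op": "send_rows", "data": {
  "series": [2.38, -2.11, 0, 0, 0, 0, 0, 4.77, -4.22, 0, 0, 0, 0, 0, 7.15, -6.33, 0, 0, 0, 0, 0, 9.53, -8.44, 0, 0, 0, 0, 0, 11.92, -10.55, 0, 0, 0, 0, 0, 14.3, -12.66, 0, 0, 0, 0, 0, 16.2, -14.35, 0, 0, 0, 0, 0, 17.63, -15.61, 0, 0, 0, 0, 0, 18.59, -16.46, 0, 0, 0, 0, 0, 19.07, -16.88, 0, 0, 0, 0, 0]
}}

```text
clock: 13.45
tcp_pos: [0.6176, -0.2764, 0.1814]
orientation: [-0.001, -0.519, 0.855, 0.001]
wrist_force: [-0.2, -0.8, -6.0]
finger_gap: 0.0132
```

```bash
cat >> h.py <<'E'
E0=np.array([.889,-.459,0]);LIP=np.array([.533,-.228,.095])
def pour(th):
    "TCP pose with the lip at LIP and mouth tipped down th degrees"
    t=np.radians(th)
    p=LIP+E0*(.097*np.cos(t)-.058*np.sin(t))+[0,0,.097*np.sin(t)+.058*np.cos(t)]
    return p,down(-.477-np.pi/2)*R.from_euler("x",th,degrees=True)
def tilt():
    z=rot(get_state()["orientation"]).apply([0,0,1]);return np.degrees(np.arctan2(z[:3]@E0,-z[2]))
E
python3 - <<'E'
from h import *
st();print(tilt())
for t in(0,5,10,15):delta(*pour(t))
ci=camera_info("wrist");print(proj([LIP-[0,0,.0]],ci))
a=read_camera("wrist");b=read_camera("side")[130:260,240:400];c=read_camera("scene")[180:300,170:290]
o=np.zeros((420,800,3),np.uint8);o[:,:560]=a;o[:195,560:]=cv2.resize(b,(240,195));o[195:,560:]=cv2.resize(c,(240,225))
cv2.imwrite("pics/pour0.png",o)
E
```

```text
{'clock': 13.45, 'joint_pos': [-0.5389, 0.5333, 0.2585, 1.298, -0.001, -1.6302], 'tcp_pos': [0.6176, -0.2764, 0.1814], 'orientation': [-0.0009, -0.519, 0.8548, 0.0006], 'wrist_force': [-0.1799, -0.8384, -5.9856], 'finger_gap': 0.0132}
-0.11661429160311002
shift [-0.42  0.03  2.84] rot [ 0.12 -0.05 -0.14]
shift [-0.42  0.58  2.02] rot [ 5.12 -0.06 -0.14]
shift [-0.42  1.19  1.24] rot [10.12 -0.06 -0.14]
shift [-0.42  1.87  0.53] rot [15.12 -0.07 -0.14]
[[399.75441348 219.12513455]]
```

View pics/pour0.png

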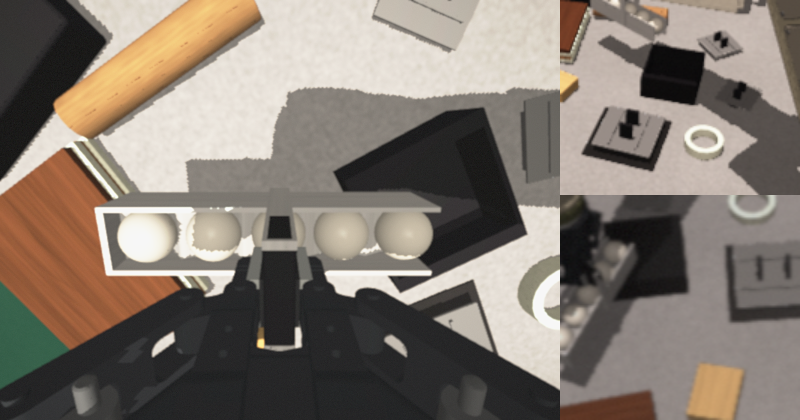

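Request:
{"op": "send_rows", "data": {
  "series": [-0.04, 0.19, 0.05, 1.5, 0, 0, 0, -0.08, 0.37, 0.11, 3, 0, 0, 0, -0.13, 0.56, 0.16, 4.5, 0, 0, 0, -0.17, 0.75, 0.21, 6, 0, 0, 0, -0.21, 0.93, 0.26, 7.5, 0, 0, 0, -0.25, 1.12, 0.32, 9, 0, 0, 0, -0.29, 1.31, 0.37, 10.5, 0, 0, 0, -0.34, 1.5, 0.42, 12, 0, 0, 0, -0.38, 1.68, 0.48, 13.5, 0, 0, 0, -0.42, 1.87, 0.53, 15, 0, 0, 0]
}}

```text
clock: 14.43
tcp_pos: [0.6028, -0.2587, 0.1776]
orientation: [0.068, -0.517, 0.846, -0.111]
wrist_force: [0.2, -0.2, -5.1]
finger_gap: 0.0129
```

```bash
cat >> h.py <<'E'
def balls():
    a=read_camera("wrist");g=cv2.cvtColor(a,cv2.COLOR_BGR2HSV)
    print("patches",[(c,g[225:250,c-12:c+13,2].mean().round(),g[225:250,c-12:c+13,2].std().round(),g[225:250,c-12:c+13,1].mean().round()) for c in(147,213,280,341,403)])
    cv2.imwrite(f"pics/w_{tilt():.1f}.png",a)
    b=read_camera("side")
    P=R.from_euler("z",.033).apply(np.array([(x,y,.04) for x in(-.06,.06) for y in(-.06,.06)]))+[.489,-.205,0]
    u=proj(P,camera_info("side"));x0,y0=u.min(0).astype(int);x1,y1=u.max(0).astype(int)
    print("tilt",round(tilt(),2),"box bright px",int((b[y0:y1,x0:x1].min(2)>110).sum()))
    cv2.imwrite(f"pics/s_{tilt():.1f}.png",b)
E
python3 - <<'E'
from h import *
st();balls()
for t in(15,17,19,21,23,25,27):delta(*pour(t))
E
```

```text
{'clock': 14.4333, 'joint_pos': [-0.5349, 0.2814, -0.1683, 0.8606, 0.0158, -1.629], 'tcp_pos': [0.6028, -0.2587, 0.1776], 'orientation': [0.068, -0.5166, 0.8463, -0.111], 'wrist_force': [0.1912, -0.1802, -5.0759], 'finger_gap': 0.0129}
patches [(147, np.float64(245.0), np.float64(4.0), np.float64(10.0)), (213, np.float64(246.0), np.float64(1.0), np.float64(5.0)), (280, np.float64(127.0), np.float64(63.0), np.float64(21.0)), (341, np.float64(202.0), np.float64(8.0), np.float64(41.0)), (403, np.float64(196.0), np.float64(10.0), np.float64(41.0))]
tilt 14.86 box bright px 18
shift [ 0.49 -0.33  0.21] rot [0.15 0.06 0.13]
shift [ 0.48 -0.12 -0.12] rot [2.15 0.06 0.12]
shift [ 0.48  0.1  -0.45] rot [4.15 0.06 0.12]
shift [ 0.48  0.34 -0.77] rot [6.15 0.06 0.12]
shift [ 0.48  0.58 -1.08] rot [8.15 0.06 0.12]
shift [ 0.48  0.83 -1.38] rot [10.15  0.07  0.12]
shift [ 0.48  1.1  -1.67] rot [12.15  0.07  0.12]
```

Request:
{"op": "send_rows", "data": {
  "series": [0.12, -0.2, 0.05, 0.5, 0, 0, 0, 0.24, -0.2, 0.02, 1, 0, 0, 0, 0.36, -0.16, -0.05, 1.5, 0, 0, 0, 0.48, -0.12, -0.12, 2, 0, 0, 0, 0.48, -0.06, -0.2, 2.5, 0, 0, 0, 0.48, 0, -0.28, 3, 0, 0, 0, 0.48, 0, -0.28, 3, 0, 0, 0, 0.48, 0, -0.28, 3, 0, 0, 0]
}}

```text
clock: 15.2
tcp_pos: [0.6009, -0.2646, 0.1807]
orientation: [0.081, -0.514, 0.844, -0.134]
wrist_force: [0.1, -0.2, -5.1]
finger_gap: 0.0129
```

Run:
```python
from h import *
st();balls()
for t in(18,20,22,24):delta(*pour(t))
```

```text
{'clock': 15.2, 'joint_pos': [-0.547, 0.2434, -0.2281, 0.7858, 0.0218, -1.6377], 'tcp_pos': [0.6009, -0.2646, 0.1807], 'orientation': [0.0814, -0.5138, 0.8435, -0.1336], 'wrist_force': [0.1481, -0.1991, -5.0968], 'finger_gap': 0.0129}
patches [(147, np.float64(244.0), np.float64(5.0), np.float64(11.0)), (213, np.float64(246.0), np.float64(2.0), np.float64(6.0)), (280, np.float64(138.0), np.float64(64.0), np.float64(20.0)), (341, np.float64(203.0), np.float64(8.0), np.float64(41.0)), (403, np.float64(197.0), np.float64(9.0), np.float64(41.0))]
tilt 18.02 box bright px 12
shift [-0.14  0.31 -0.03] rot [-0.01  0.01  0.03]
shift [-0.14  0.52 -0.37] rot [1.99 0.01 0.03]
shift [-0.14  0.74 -0.69] rot [3.99 0.01 0.03]
shift [-0.14  0.97 -1.01] rot [5.99 0.01 0.03]
```

Request:
{"op": "send_rows", "data": {
  "series": [-0.1, 0.2, -0.1, 0.5, 0, 0, 0, -0.1, 0.35, -0.2, 1, 0, 0, 0, -0.1, 0.4, -0.27, 1.5, 0, 0, 0, -0.1, 0.45, -0.35, 2, 0, 0, 0, -0.1, 0.45, -0.35, 2, 0, 0, 0, -0.1, 0.45, -0.35, 2, 0, 0, 0, -0.1, 0.45, -0.35, 2, 0, 0, 0, -0.1, 0.45, -0.35, 2, 0, 0, 0]
}}

```text
clock: 15.97
tcp_pos: [0.597, -0.2614, 0.1828]
orientation: [0.09, -0.512, 0.841, -0.148]
wrist_force: [-0.7, 0.2, -4.9]
finger_gap: 0.0132
```

Run:
```python
from h import *
st();balls()
for t in(20,22,24):delta(*pour(t))
```

```text
{'clock': 15.9667, 'joint_pos': [-0.5471, 0.2095, -0.28, 0.7328, 0.0241, -1.6371], 'tcp_pos': [0.597, -0.2614, 0.1828], 'orientation': [0.0904, -0.5123, 0.841, -0.1484], 'wrist_force': [-0.7324, 0.2034, -4.872], 'finger_gap': 0.0132}
patches [(147, np.float64(243.0), np.float64(6.0), np.float64(12.0)), (213, np.float64(246.0), np.float64(2.0), np.float64(7.0)), (280, np.float64(171.0), np.float64(59.0), np.float64(18.0)), (341, np.float64(203.0), np.float64(8.0), np.float64(41.0)), (403, np.float64(198.0), np.float64(9.0), np.float64(41.0))]
tilt 20.02 box bright px 12
shift [-0.04  0.08 -0.03] rot [-0.01  0.01  0.03]
shift [-0.04  0.29 -0.36] rot [1.99 0.01 0.03]
shift [-0.04  0.51 -0.69] rot [3.99 0.01 0.03]
```

Request:
{"op": "send_rows", "data": {
  "series": [0, 0.07, -0.08, 0.5, 0, 0, 0, 0, 0.13, -0.16, 1, 0, 0, 0, 0, 0.2, -0.25, 1.5, 0, 0, 0, 0, 0.27, -0.34, 2, 0, 0, 0, 0, 0.27, -0.34, 2, 0, 0, 0, 0, 0.27, -0.34, 2, 0, 0, 0, 0, 0.27, -0.34, 2, 0, 0, 0, 0, 0.27, -0.34, 2, 0, 0, 0]
}}

```text
clock: 16.73
tcp_pos: [0.5937, -0.2597, 0.1851]
orientation: [0.099, -0.511, 0.838, -0.163]
wrist_force: [-0.2, 0.0, -5.8]
finger_gap: 0.013
```

Run:
```python
from h import *
st();balls()
for t in(22,24,26):delta(*pour(t))
```

```text
{'clock': 16.7333, 'joint_pos': [-0.5489, 0.1784, -0.3274, 0.6816, 0.0271, -1.6379], 'tcp_pos': [0.5937, -0.2597, 0.1851], 'orientation': [0.0993, -0.5107, 0.8383, -0.1631], 'wrist_force': [-0.1794, 0.0297, -5.8471], 'finger_gap': 0.013}
patches [(147, np.float64(243.0), np.float64(7.0), np.float64(13.0)), (213, np.float64(246.0), np.float64(2.0), np.float64(7.0)), (280, np.float64(173.0), np.float64(58.0), np.float64(17.0)), (341, np.float64(204.0), np.float64(8.0), np.float64(41.0)), (403, np.float64(169.0), np.float64(20.0), np.float64(41.0))]
tilt 22.02 box bright px 12
shift [-0.04  0.02 -0.02] rot [-0.01  0.01  0.02]
shift [-0.04  0.22 -0.36] rot [1.99 0.01 0.02]
shift [-0.04  0.44 -0.68] rot [3.99 0.01 0.02]
```

Request:
{"op": "send_rows", "data": {
  "series": [0, 0, 0, 0, 0, 0, 0, 0, 0, 0, 0, 0, 0, 0, 0, 0, 0, 0, 0, 0, 0, 0, 0, 0, 0, 0, 0, 0]
}}

```text
clock: 17.17
tcp_pos: [0.5936, -0.2597, 0.185]
orientation: [0.099, -0.511, 0.838, -0.163]
wrist_force: [-0.1, 0.0, -4.7]
finger_gap: 0.013
```

```bash
cat >> h.py <<'E'
def boxballs():
    for c in("side","scene"):
        read_camera(c)
        for d in silhouettes(c,"ball1"):
            ys,xs=np.nonzero(d["pixels"]);q=ray((xs.mean(),ys.mean()),camera_info(c),.023)
            if np.hypot(*(q[:2]-[.489,-.205]))<.12: print(c,round(d["p"],2),d["pixels"].sum(),d["box"],q.round(3))
E
python3 - <<'E'
from h import *
st();balls();boxballs()
b=cv2.imread("pics/s_22.0.png"); print("max in box side",b[150:200,280:340].max((0,1)))
for d in silhouettes("wrist","ball1"): print("wrist",round(d["p"],2),d["pixels"].sum(),d["box"])
E
```

```text
{'clock': 17.1667, 'joint_pos': [-0.5489, 0.1785, -0.3274, 0.6815, 0.0271, -1.6379], 'tcp_pos': [0.5936, -0.2597, 0.185], 'orientation': [0.0993, -0.5107, 0.8383, -0.1631], 'wrist_force': [-0.1106, 0.0048, -4.697], 'finger_gap': 0.013}
patches [(147, np.float64(243.0), np.float64(7.0), np.float64(13.0)), (213, np.float64(246.0), np.float64(2.0), np.float64(7.0)), (280, np.float64(120.0), np.float64(93.0), np.float64(16.0)), (341, np.float64(203.0), np.float64(8.0), np.float64(41.0)), (403, np.float64(173.0), np.float64(22.0), np.float64(25.0))]
tilt 22.02 box bright px 39
scene 0.54 91 [210.6, 200.6, 11.3, 14.9] [ 0.461 -0.194  0.023]
max in box side [243 247 250]
wrist 0.88 2291 [181.8, 212.6, 58.7, 50.4]
wrist 0.81 2182 [313.3, 211.6, 59.0, 47.8]
wrist 0.72 2482 [118.3, 214.4, 61.6, 50.0]
wrist 0.72 25293 [367.6, 97.2, 190.4, 214.8]
wrist 0.6 596 [255.3, 213.2, 51.4, 30.1]
wrist 0.58 1727 [466.0, 190.9, 51.2, 40.0]
```

Request:
{"op": "send_rows", "data": {
  "series": [0, 0.07, -0.08, 0.5, 0, 0, 0, 0, 0.12, -0.17, 1, 0, 0, 0, 0, 0.18, -0.25, 1.5, 0, 0, 0, 0, 0.23, -0.34, 2, 0, 0, 0, 0, 0.28, -0.42, 2.5, 0, 0, 0, 0, 0.34, -0.5, 3, 0, 0, 0, 0, 0.39, -0.59, 3.5, 0, 0, 0, 0, 0.45, -0.67, 4, 0, 0, 0, 0, 0.45, -0.67, 4, 0, 0, 0, 0, 0.45, -0.67, 4, 0, 0, 0]
}}

```text
clock: 18.35
tcp_pos: [0.5874, -0.2565, 0.1895]
orientation: [0.117, -0.507, 0.832, -0.192]
wrist_force: [0.2, 0.1, -5.7]
finger_gap: 0.0132
```

```bash
cat >> h.py <<'E'
def wb():
    read_camera("wrist")
    print("tilt",round(tilt(),2),"clock",get_state()["clock"])
    for d in silhouettes("wrist","ball1"): print("wrist",round(d["p"],2),d["pixels"].sum(),np.round(d["box"]))
E
python3 - <<'E'
from h import *
wb();balls()
for t in(26,28,30):delta(*pour(t))
E
```

```text
tilt 26.02 clock 18.4
wrist 0.97 2433 [118. 214.  63.  52.]
wrist 0.73 1804 [515. 194.  45.  44.]
wrist 0.73 493 [251. 215.  53.  30.]
wrist 0.71 2258 [183. 213.  61.  48.]
wrist 0.55 2213 [316. 213.  57.  46.]
patches [(147, np.float64(242.0), np.float64(8.0), np.float64(15.0)), (213, np.float64(245.0), np.float64(3.0), np.float64(8.0)), (280, np.float64(129.0), np.float64(91.0), np.float64(16.0)), (341, np.float64(205.0), np.float64(8.0), np.float64(41.0)), (403, np.float64(208.0), np.float64(41.0), np.float64(15.0))]
tilt 26.02 box bright px 19
shift [-0.04 -0.   -0.01] rot [-0.01  0.01  0.03]
shift [-0.04  0.21 -0.35] rot [1.99 0.01 0.03]
shift [-0.04  0.43 -0.68] rot [3.99 0.02 0.03]
```

Request:
{"op": "send_rows", "data": {
  "series": [0, 0.06, -0.08, 0.5, 0, 0, 0, 0, 0.11, -0.16, 1, 0, 0, 0, 0, 0.16, -0.25, 1.5, 0, 0, 0, 0, 0.21, -0.34, 2, 0, 0, 0, 0, 0.21, -0.34, 2, 0, 0, 0, 0, 0.21, -0.34, 2, 0, 0, 0, 0, 0.21, -0.34, 2, 0, 0, 0, 0, 0.21, -0.34, 2, 0, 0, 0]
}}

```text
clock: 19.22
tcp_pos: [0.5847, -0.2551, 0.1918]
orientation: [0.126, -0.505, 0.829, -0.207]
wrist_force: [-0.3, -0.9, -5.1]
finger_gap: 0.0128
```

Run:
```python
from h import *
wb()
for t in(28,30,32):delta(*pour(t))
```

```text
tilt 28.03 clock 19.2667
wrist 0.87 2280 [185. 214.  58.  48.]
wrist 0.78 1639 [519. 194.  41.  45.]
wrist 0.7 2479 [118. 214.  60.  50.]
wrist 0.68 2228 [316. 212.  59.  50.]
wrist 0.59 632 [253. 217.  52.  29.]
wrist 0.19 1771 [393. 336. 167.  28.]
shift [-0.04 -0.01 -0.  ] rot [-0.01  0.01  0.02]
shift [-0.04  0.2  -0.34] rot [1.99 0.01 0.02]
shift [-0.04  0.42 -0.67] rot [3.99 0.02 0.02]
```

Request:
{"op": "send_rows", "data": {
  "series": [0, 0.05, -0.08, 0.5, 0, 0, 0, 0, 0.1, -0.16, 1, 0, 0, 0, 0, 0.15, -0.25, 1.5, 0, 0, 0, 0, 0.2, -0.34, 2, 0, 0, 0, 0, 0.2, -0.34, 2, 0, 0, 0, 0, 0.2, -0.34, 2, 0, 0, 0, 0, 0.2, -0.34, 2, 0, 0, 0, 0, 0.2, -0.34, 2, 0, 0, 0, 0, 0.2, -0.34, 2, 0, 0, 0]
}}

```text
clock: 20.07
tcp_pos: [0.5818, -0.2536, 0.1939]
orientation: [0.135, -0.502, 0.825, -0.221]
wrist_force: [1.3, 0.4, -3.8]
finger_gap: 0.0127
```

Run:
```python
from h import *
wb()
for t in(30,32):delta(*pour(t))
```

```text
tilt 30.04 clock 20.1167
wrist 0.88 569 [249. 212.  55.  34.]
wrist 0.86 2426 [118. 216.  62.  48.]
wrist 0.81 2625 [413. 209.  60.  54.]
wrist 0.79 2298 [187. 213.  56.  51.]
wrist 0.62 1450 [520. 196.  40.  46.]
shift [-0.04  0.02  0.01] rot [-0.02  0.01  0.03]
shift [-0.04  0.23 -0.33] rot [1.98 0.01 0.03]
```

Request:
{"op": "send_rows", "data": {
  "series": [0, 0, 0, 0, 0, 0, 0, 0, 0, 0, 0, 0, 0, 0, 0, 0, 0, 0, 0, 0, 0, 0, 0, 0, 0, 0, 0, 0, 0, 0, 0, 0, 0, 0, 0]
}}

```text
clock: 20.58
tcp_pos: [0.5816, -0.2535, 0.1937]
orientation: [0.135, -0.503, 0.825, -0.221]
wrist_force: [-0.1, 0.2, -4.0]
finger_gap: 0.013
```

Run:
```python
from h import *
wb();boxballs()
for t in(30,32,33):delta(*pour(t))
```

```text
tilt 30.02 clock 20.6333
wrist 0.87 1855 [480. 197.  59.  40.]
wrist 0.67 387 [527. 370.  33.  21.]
wrist 0.62 2421 [120. 214.  60.  53.]
wrist 0.61 2273 [187. 215.  54.  49.]
wrist 0.59 830 [540. 201.  20.  43.]
wrist 0.57 526 [252. 213.  53.  32.]
wrist 0.47 22020 [ 96. 187. 347. 163.]
scene 0.6 76 [181.5, 218.3, 14.3, 9.7] [ 0.509 -0.29   0.023]
scene 0.52 84 [212.1, 196.9, 12.3, 11.9] [ 0.444 -0.184  0.023]
scene 0.51 92 [171.8, 223.9, 14.5, 9.9] [ 0.531 -0.313  0.023]
shift [-0.03 -0.01  0.  ] rot [-0.01  0.02  0.03]
shift [-0.03  0.2  -0.33] rot [1.99 0.02 0.02]
shift [-0.03  0.3  -0.5 ] rot [2.99 0.02 0.02]
```

Request:
{"op": "send_rows", "data": {
  "series": [0, 0.05, -0.08, 0.5, 0, 0, 0, 0, 0.1, -0.16, 1, 0, 0, 0, 0, 0.15, -0.25, 1.5, 0, 0, 0, 0, 0.2, -0.34, 2, 0, 0, 0, 0, 0.25, -0.42, 2.5, 0, 0, 0, 0, 0.3, -0.5, 3, 0, 0, 0, 0, 0.3, -0.5, 3, 0, 0, 0, 0, 0.3, -0.5, 3, 0, 0, 0, 0, 0.3, -0.5, 3, 0, 0, 0, 0, 0.3, -0.5, 3, 0, 0, 0]
}}

```text
clock: 21.72
tcp_pos: [0.5773, -0.2513, 0.1967]
orientation: [0.148, -0.499, 0.819, -0.243]
wrist_force: [-0.3, -0.5, -4.6]
finger_gap: 0.0133
```

Run:
```python
from h import *
wb()
for t in(33,35):delta(*pour(t))
```

```text
tilt 33.03 clock 21.7667
wrist 0.97 498 [544. 206.  16.  37.]
wrist 0.91 606 [249. 214.  57.  30.]
wrist 0.9 2245 [187. 214.  55.  51.]
wrist 0.75 7019 [186.   0. 144. 130.]
wrist 0.71 1989 [487. 195.  56.  45.]
wrist 0.58 2469 [119. 215.  62.  48.]
shift [-0.04  0.02 -0.  ] rot [-0.01  0.02  0.02]
shift [-0.04  0.23 -0.34] rot [1.99 0.02 0.02]
```

Request:
{"op": "send_rows", "data": {
  "series": [0, 0.05, -0.08, 0.5, 0, 0, 0, 0, 0.1, -0.16, 1, 0, 0, 0, 0, 0.15, -0.25, 1.5, 0, 0, 0, 0, 0.2, -0.34, 2, 0, 0, 0, 0, 0.2, -0.34, 2, 0, 0, 0, 0, 0.2, -0.34, 2, 0, 0, 0, 0, 0.2, -0.34, 2, 0, 0, 0, 0, 0.2, -0.34, 2, 0, 0, 0, 0, 0.2, -0.34, 2, 0, 0, 0]
}}

```text
clock: 22.57
tcp_pos: [0.5741, -0.2496, 0.1984]
orientation: [0.157, -0.496, 0.814, -0.257]
wrist_force: [-0.4, 0.3, -3.7]
finger_gap: 0.0129
```

Run:
```python
from h import *
wb()
for t in(35,37):delta(*pour(t))
```

```text
tilt 35.03 clock 22.6167
wrist 0.94 549 [253. 214.  55.  31.]
wrist 0.6 2276 [184. 213.  57.  50.]
wrist 0.56 359 [550. 208.  10.  37.]
wrist 0.56 2024 [491. 197.  58.  44.]
shift [-0.04  0.03  0.  ] rot [-0.01  0.02  0.02]
shift [-0.04  0.24 -0.33] rot [1.99 0.02 0.02]
```

Request:
{"op": "send_rows", "data": {
  "series": [0, 0.05, -0.08, 0.5, 0, 0, 0, 0, 0.1, -0.16, 1, 0, 0, 0, 0, 0.15, -0.25, 1.5, 0, 0, 0, 0, 0.2, -0.34, 2, 0, 0, 0, 0, 0.2, -0.34, 2, 0, 0, 0, 0, 0.2, -0.34, 2, 0, 0, 0, 0, 0.2, -0.34, 2, 0, 0, 0, 0, 0.2, -0.34, 2, 0, 0, 0, 0, 0.2, -0.34, 2, 0, 0, 0]
}}

```text
clock: 23.42
tcp_pos: [0.571, -0.248, 0.2001]
orientation: [0.165, -0.493, 0.81, -0.271]
wrist_force: [0.1, 0.1, -2.6]
finger_gap: 0.013
```

Run:
```python
from h import *
balls();wb()
for t in(37,39):delta(*pour(t))
```

```text
patches [(147, np.float64(236.0), np.float64(14.0), np.float64(20.0)), (213, np.float64(243.0), np.float64(7.0), np.float64(12.0)), (280, np.float64(173.0), np.float64(53.0), np.float64(19.0)), (341, np.float64(212.0), np.float64(31.0), np.float64(16.0)), (403, np.float64(208.0), np.float64(7.0), np.float64(41.0))]
tilt 37.04 box bright px 33
tilt 37.04 clock 23.5667
wrist 0.9 2361 [119. 214.  58.  52.]
wrist 0.64 2649 [453. 208.  62.  48.]
wrist 0.58 2274 [186. 214.  60.  50.]
wrist 0.55 1547 [499. 199.  56.  44.]
wrist 0.54 136 [553. 212.   7.  30.]
wrist 0.24 6667 [199.   1. 139. 131.]
shift [-0.04  0.06  0.02] rot [-0.04  0.02  0.02]
shift [-0.04  0.27 -0.32] rot [1.96 0.02 0.02]
```

Request:
{"op": "send_rows", "data": {
  "series": [0, 0, 0, 0, 0, 0, 0, 0, 0, 0, 0, 0, 0, 0, 0, 0, 0, 0, 0, 0, 0]
}}

```text
clock: 23.87
tcp_pos: [0.5708, -0.2479, 0.2]
orientation: [0.165, -0.493, 0.81, -0.271]
wrist_force: [0.5, 0.1, -2.4]
finger_gap: 0.0128
```

Run:
```python
from h import *
wb()
for t in(37,27,17):
  p,r=pour(t);delta(p+[0,0,(37-t)*.002],r)
```

```text
tilt 37.02 clock 23.9167
wrist 0.86 2103 [494. 200.  61.  46.]
wrist 0.81 1337 [519. 136.  40.  36.]
wrist 0.76 2443 [119. 215.  61.  52.]
wrist 0.67 2280 [185. 216.  58.  50.]
wrist 0.45 120 [557. 215.   3.  26.]
shift [-0.03  0.02  0.01] rot [-0.01  0.02  0.02]
shift [-0.03 -2.04  0.19] rot [-10.01   0.02   0.03]
shift [-0.03 -3.78  0.48] rot [-2.001e+01  2.000e-02  3.000e-02]
```

Request:
{"op": "send_rows", "data": {
  "series": [0, -0.4, 0.03, -2, 0, 0, 0, 0, -0.8, 0.07, -4, 0, 0, 0, 0, -1.2, 0.1, -6, 0, 0, 0, 0, -1.6, 0.14, -8, 0, 0, 0, 0, -2, 0.19, -10, 0, 0, 0, 0, -2.4, 0.24, -12, 0, 0, 0, 0, -2.75, 0.3, -14, 0, 0, 0, 0, -3.1, 0.36, -16, 0, 0, 0, 0, -3.45, 0.42, -18, 0, 0, 0, 0, -3.78, 0.48, -20, 0, 0, 0]
}}

```text
clock: 24.8
tcp_pos: [0.6008, -0.2634, 0.2192]
orientation: [0.077, -0.515, 0.845, -0.126]
wrist_force: [-0.1, -0.6, -4.7]
finger_gap: 0.0131
```

Run:
```python
from h import *
wb()
for t in(8,0):
  p,r=pour(t);delta(p+[0,0,(37-t)*.002],r)
```

```text
tilt 17.01 clock 24.85
wrist 0.92 1379 [492. 184.  43.  38.]
wrist 0.92 2491 [120. 215.  59.  48.]
wrist 0.91 1203 [448. 184.  44.  36.]
wrist 0.87 2269 [184. 214.  57.  50.]
wrist 0.77 793 [463. 133.  45.  24.]
shift [-0.06 -1.09 -0.13] rot [-9.11  0.    0.02]
shift [-0.06 -2.04 -0.16] rot [-17.11   0.     0.02]
```

Request:
{"op": "send_rows", "data": {
  "series": [0, -0.2, -0.02, -1.7, 0, 0, 0, 0, -0.41, -0.05, -3.4, 0, 0, 0, 0, -0.61, -0.07, -5.1, 0, 0, 0, 0, -0.82, -0.1, -6.8, 0, 0, 0, 0, -1.02, -0.12, -8.5, 0, 0, 0, 0, -1.23, -0.13, -10.3, 0, 0, 0, 0, -1.43, -0.14, -12, 0, 0, 0, 0, -1.64, -0.15, -13.7, 0, 0, 0, 0, -1.84, -0.16, -15.4, 0, 0, 0, 0, -2.04, -0.16, -17.1, 0, 0, 0]
}}

```text
clock: 25.73
tcp_pos: [0.6176, -0.272, 0.2263]
orientation: [-0.0, -0.52, 0.854, 0.0]
wrist_force: [0.8, 0.5, -3.9]
finger_gap: 0.0126
```

Request:
{"op": "send_rows", "data": {
  "series": [0, 0, 0, 0, 0, 0, 0, 0, 0, 0, 0, 0, 0, 0, 0, 0, 0, 0, 0, 0, 0]
}}

```text
clock: 25.98
tcp_pos: [0.6171, -0.2717, 0.226]
orientation: [-0.0, -0.52, 0.854, 0.0]
wrist_force: [0.2, -0.1, -4.1]
finger_gap: 0.0129
```

Run:
```python
from h import *
st();wb()
delta([.4938,.221,.2],down(-.477-np.pi/2))
```

```text
{'clock': 25.9833, 'joint_pos': [-0.5338, 0.5182, 0.3424, 1.3955, 0.0, -1.6282], 'tcp_pos': [0.6171, -0.2717, 0.226], 'orientation': [-0.0001, -0.5203, 0.854, 0.0002], 'wrist_force': [0.1631, -0.0584, -4.0721], 'finger_gap': 0.0129}
tilt -0.03 clock 26.0333
wrist 0.81 522 [395. 174.  36.  23.]
wrist 0.68 2540 [119. 213.  61.  54.]
wrist 0.59 409 [405. 133.  35.  20.]
wrist 0.56 811 [430. 173.  28.  31.]
shift [-38.13  33.52   2.67] rot [0.03 0.   0.03]
```

Request:
{"op": "send_rows", "data": {
  "series": [-0.48, 0.42, 0, 0, 0, 0, 0, -1.43, 1.26, 0, 0, 0, 0, 0, -2.86, 2.51, 0, 0, 0, 0, 0, -4.77, 4.19, 0, 0, 0, 0, 0, -7.15, 6.29, 0, 0, 0, 0, 0, -9.53, 8.38, 0, 0, 0, 0, 0, -11.92, 10.48, 0, 0, 0, 0, 0, -14.3, 12.57, 0, 0, 0, 0, 0, -16.68, 14.67, 0, 0, 0, 0, 0, -19.07, 16.76, 0, 0, 0, 0, 0]
}}

```text
clock: 26.92
tcp_pos: [0.5545, -0.0236, 0.2271]
orientation: [0.0, -0.52, 0.854, 0.0]
wrist_force: [0.2, 1.9, -4.0]
finger_gap: 0.013
```

Request:
{"op": "send_rows", "data": {
  "series": [-2.38, 2.1, 0, 0, 0, 0, 0, -4.77, 4.19, 0, 0, 0, 0, 0, -7.15, 6.29, 0, 0, 0, 0, 0, -9.53, 8.38, 0, 0, 0, 0, 0, -11.92, 10.48, 0, 0, 0, 0, 0, -14.3, 12.57, 0, 0, 0, 0, 0, -16.2, 14.25, 0, 0, 0, 0, 0, -17.63, 15.5, 0, 0, 0, 0, 0, -18.59, 16.35, 0, 0, 0, 0, 0, -19.07, 16.76, 0, 0, 0, 0, 0]
}}

```text
clock: 27.75
tcp_pos: [0.4931, 0.2225, 0.2273]
orientation: [0.0, -0.521, 0.853, 0.001]
wrist_force: [-0.2, 0.5, -2.7]
finger_gap: 0.0125
```

Request:
{"op": "send_rows", "data": {
  "series": [0, 0, 0, 0, 0, 0, 0, 0, 0, 0, 0, 0, 0, 0, 0, 0, 0, 0, 0, 0, 0]
}}

```text
clock: 28.0
tcp_pos: [0.4944, 0.2199, 0.2269]
orientation: [-0.0, -0.52, 0.854, 0.0]
wrist_force: [-0.2, -0.8, -2.5]
finger_gap: 0.0132
```

Run:
```python
from h import *
st();wb()
delta([.4938,.221,.0745],down(-.477-np.pi/2))
```

```text
{'clock': 28.0, 'joint_pos': [0.2697, 0.2495, -0.0509, 1.2715, 0.0007, -0.8234], 'tcp_pos': [0.4944, 0.2199, 0.2269], 'orientation': [-0.0004, -0.5198, 0.8543, 0.0005], 'wrist_force': [-0.1979, -0.7695, -2.4552], 'finger_gap': 0.0132}
tilt -0.08 clock 28.05
wrist 0.82 2599 [118. 214.  63.  54.]
wrist 0.58 2407 [188. 213.  53.  53.]
shift [-0.08  0.1  15.23] rot [ 0.09 -0.01 -0.07]
```

Lower 15.0 cm gently, then check contact.

Request:
{"op": "send_rows", "data": {
  "series": [0, 0, 0.6, 0, 0, 0, 0, 0, 0, 1.8, 0, 0, 0, 0, 0, 0, 3.6, 0, 0, 0, 0, 0, 0, 5.6, 0, 0, 0, 0, 0, 0, 7.6, 0, 0, 0, 0, 0, 0, 9.6, 0, 0, 0, 0, 0, 0, 11.4, 0, 0, 0, 0, 0, 0, 12.8, 0, 0, 0, 0, 0, 0, 13.8, 0, 0, 0, 0, 0, 0, 14.4, 0, 0, 0, 0]
}}

```text
clock: 28.93
tcp_pos: [0.4932, 0.2203, 0.0812]
orientation: [-0.001, -0.52, 0.854, 0.001]
wrist_force: [0.2, -0.3, -3.5]
finger_gap: 0.0129
```

Request:
{"op": "send_rows", "data": {
  "series": [0, 0, 0.2, 0, 0, 0, 0, 0, 0, 0.4, 0, 0, 0, 0, 0, 0, 0.6, 0, 0, 0, 0, 0, 0, 0.7, 0, 0, 0, 0, 0, 0, 0.7, 0, 0, 0, 0, 0, 0, 0.7, 0, 0, 0, 0]
}}

```text
clock: 29.43
tcp_pos: [0.4942, 0.2211, 0.0763]
orientation: [-0.0, -0.52, 0.854, 0.001]
wrist_force: [0.1, 0.6, -3.8]
finger_gap: 0.0129
```

Request:
{"op": "send_rows", "data": {
  "series": [0, 0, 0.1, 0, 0, 0, 0, 0, 0, 0.2, 0, 0, 0, 0, 0, 0, 0.25, 0, 0, 0, 0, 0, 0, 0.25, 0, 0, 0, 0]
}}

```text
clock: 29.77
tcp_pos: [0.4941, 0.2211, 0.074]
orientation: [-0.0, -0.52, 0.854, 0.001]
wrist_force: [-1.7, 0.5, 2.9]
finger_gap: 0.0129
```

Request:
{"op": "send_rows", "data": {
  "series": [0, 0, 0, 0, 0, 0, 0.25, 0, 0, 0, 0, 0, 0, 0.4, 0, 0, 0, 0, 0, 0, 0.6, 0, 0, 0, 0, 0, 0, 0.8, 0, 0, 0, 0, 0, 0, 1, 0, 0, 0, 0, 0, 0, 1, 0, 0, 0, 0, 0, 0, 1, 0, 0, 0, 0, 0, 0, 1]
}}

```text
clock: 30.43
tcp_pos: [0.4939, 0.221, 0.0734]
orientation: [-0.0, -0.52, 0.854, 0.001]
wrist_force: [0.1, 0.0, 0.6]
finger_gap: 0.0855
```

Request:
{"op": "send_rows", "data": {
  "series": [0, 0, -1, 0, 0, 0, 1, 0, 0, -3, 0, 0, 0, 1, 0, 0, -5.5, 0, 0, 0, 1, 0, 0, -8.5, 0, 0, 0, 1, 0, 0, -12, 0, 0, 0, 1, 0, 0, -15, 0, 0, 0, 1, 0, 0, -17.5, 0, 0, 0, 1, 0, 0, -18, 0, 0, 0, 1, 0, 0, -18, 0, 0, 0, 1]
}}

```text
clock: 31.18
tcp_pos: [0.4955, 0.2212, 0.2564]
orientation: [0.002, -0.52, 0.854, -0.0]
wrist_force: [0.5, -0.4, -1.1]
finger_gap: 0.0855
```

Run:
```python
from h import *
st();wb()
a=read_camera("wrist");b=read_camera("side")[140:300,230:350];c=read_camera("scene")[170:260,180:360]
o=np.zeros((600,800,3),np.uint8);o[:360,:480]=cv2.resize(a,(480,360));o[:420,485:]=cv2.resize(b,(315,420),interpolation=cv2.INTER_CUBIC);o[362:,:476]=cv2.resize(c,(476,238),interpolation=cv2.INTER_CUBIC)
cv2.imwrite("pics/end.png",o)
```

```text
{'clock': 31.1833, 'joint_pos': [0.2713, 0.2403, 0.0093, 1.3355, 0.0012, -0.8231], 'tcp_pos': [0.4955, 0.2212, 0.2564], 'orientation': [0.0022, -0.5203, 0.854, -0.0], 'wrist_force': [0.4636, -0.3847, -1.1441], 'finger_gap': 0.0855}
tilt -0.0 clock 31.2333
wrist 0.87 646 [231. 171.  31.  29.]
wrist 0.58 685 [197. 173.  29.  31.]
```

View pics/end.png

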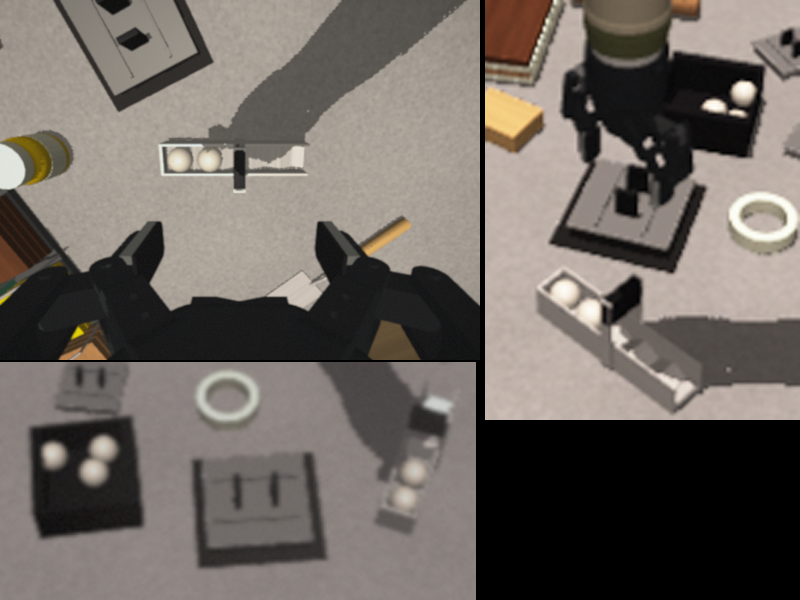

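The last picture shows three balls in the box (scene crop at about (53,455), (103,447) and (93,473)). The cover lies flat on the mat with its tabs up. The cup stands upright with two balls at its closed end, and the gripper is clear.

Run:
```python
from h import *
boxballs();print(hand_in());st()
```

```text
side 0.54 1005 [292.1, 160.8, 45.4, 39.2] [ 0.49  -0.22   0.023]
scene 0.66 63 [212.0, 210.4, 8.8, 5.8] [ 0.478 -0.197  0.023]
scene 0.6 84 [214.0, 195.9, 11.3, 14.8] [ 0.444 -0.183  0.023]
scene 0.4 91 [198.2, 200.0, 5.4, 11.5] [ 0.447 -0.246  0.023]
the job is handed in; nothing more can be done
None
the job is handed in; nothing more can be done
```

The job is done and handed in at about 31 s of the 72 s allowed; `hand_in()` reports no verdict. I took the cover off the box and laid it on the mat with its tabs up. I tipped the cup in steps to 37°; the first three balls left at about 22°, 30° and 37°. I then stood the cup back where it had been.

- **Last checks:** The final pictures show three balls in the box, two still in the cup, and the cover flat on the mat. The scene camera puts the three balls within about 65 mm of the box centre. The cup was released within about 1 mm of where I first gripped it, as read at the gripper. The gripper was open and clear at hand-in.
- **Disagreements:** In the final check the side camera's network reported one large patch the size of the box, not three separate balls; I discounted it because the final side picture showed the balls themselves. The wrist network also missed single balls now and then, and later pictures showed them in place. I did not measure the bystanders at the end, but the arm kept clear of them and nothing looked moved in the pictures.

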